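Drop the used vial into the lever bin

ROBOT

A 7-joint arm with a two-finger parallel gripper is mounted at the origin on the work surface. World frame = base frame: x ahead of the robot, y to its left, z up, the work surface at z = 0. Lengths are in m, angles in rad, forces in N, time in s.
With the tool pointing down it reaches from about 0.425 to 0.925 m from the base axis. Payload 6.8 kg.
Tool frame: the origin (TCP) lies midway between the tips of the shut fingers; the grasp point (between the pads) lies 19 mm behind it; y points along the fingers, z is the direction in which the jaws open and shut, and the axes are right-handed (so a half turn about y gives the same grasp; the last joint's range is limited). The gripper opens to 85 mm and grips with 20 to 120 N. Pads are 22 mm wide; open, the fingers measure 114 mm over their backs; the gripper's body (76 mm by 85 mm) begins 54 mm behind the grasp point. The pads swing forward as they close: fully open they stand 13 mm farther back than shut.
Start: joints at [1.018, 0.477, 0.022, 1.555, -0.011, 1.109, -0.083], TCP at [0.29, -0.609, 0.231] pointing down, gripper open.
Joint ranges: [-2.96, 2.96], [-0.34, 2.1], [-1.41, 1.46], [0.24, 2.44], [-1.37, 4.51], [0.17, 1.92], [-2.96, 2.96]. Speed limits (rad/s): [2.39, 2.39, 3.14, 3.14, 3.14, 3.14, 3.14].

INTERFACE

Orientations are given as a unit quaternion [w, x, y, z].
In Python, from station import bot gives the robot as it stands. The module is installed in compiled form; this text tells all that it offers.
- The arm moves only by the shell command python3 -m crank 'ROWS' [FORCE]. ROWS is JSON, a list of rows, each an object with "linear": the shift along the tool's x, y, z in m, a list of three; "dr": the turn, a rotation vector about the tool's x, y, z in degrees, a list of three; "hand": the gripper command: -1 is shut, 1 is fully open, values between are in proportion. A call has 1 to 10 rows; each row is the pose to reach, as a shift and turn from the pose commanded when the call began, along the tool's axes at that moment; what a row does not reach only later rows make up. A row lasts 1/12 s, in which the tool goes at most 41.7 mm and 7.16 degrees, less where a joint would pass 70% of its speed; a pose out of reach is approached as far as the arm can. A call with a gripper value outside its range is refused whole. The fingers move at their own pace and stop on an object; FORCE is the grip in N (left out, the last holds). Time passes only in rows, so rows that repeat a pose let the fingers close. It gives the time, the measured TCP pose, the force and the opening at its end, in the units of the state.
- bot.get_obs(): the state, without advancing time (a new reading comes with each control period).
- bot.read_camera(name): name is "scene" or "side" or "wrist"; returns the picture (384x512x3 uint8, blue, green, red); there is no depth.
- bot.camera_params(name): a dict with "K" (3x3 intrinsics, pixels), "R" (3x3) and "t" (3): a world point X has camera coordinates R X + t; the wrist camera has in their place "hand_eye" (4x4, takes a point from camera to tool coordinates, whose origin is the TCP and whose axes are the tool frame's). Camera axes: x right, y down, z forward; pixel columns grow to the right and rows downward; lengths in m; the calibration is good to about 2 mm. A picture is of the moment at which its call begins: read the wrist's pose just before it. camera_params takes no time and is no camera call.
- bot.hand_in(): hands the job in, once; it reports no verdict.
Trained networks look in the newest picture that a camera, given by its name, has taken for a name from the list of things; names that differ only in an ending like _2 or _b are one class to them, and where a whole thing is asked for, a point or a joint stands for the part that bears it (a point fixed in the world has none). Each returns a list of dicts, best first, with "score" (0 to 1); they miss things now and then, are a little off and sometimes report something else, mostly with a low value. They report only what shows in the picture. A call takes as long as a camera call. They do not tell look-alikes from the thing itself.
- bot.search_frame(camera, target): "extent" ([left, top, right, bottom] in pixels, round what is visible of it).
- bot.cut_out(camera, target): "pixels" (384x512 bool, what is visible of it) and "extent" ([left, top, right, bottom] in pixels, round what is visible of it).
- bot.place_of(camera, target): "xy" ([column, row] in pixels: a listed point, or the origin of a listed thing).
The state is a dict: "t": time; "q": joint angles; "joint_vel": joint speeds; "joint_torque": joint torques, N m; "eef_pos": TCP position; "tool_rot": TCP orientation; "contact_force": force on the tool from outside, world axes, zero at the start; "torque": the same for the moment, N m; "gripper_width": opening from 0.0 (shut) to 1.0 (fully open).
Only numpy, scipy, OpenCV 4.12 (cv2) and the standard library are available. Lean on these libraries where they do the work, as an engineer would, in place of code of your own. Each camera call takes 0.05 s, during which the arm holds its last target. There are 200 camera calls.

TASK

One of the two vial bins has a used vial waiting in its side chute. With the fingertips press that bin's front lever fully down so that its lid lifts, hold it down until the vial has rolled in, then ease the lever up slowly so that the lid closes without slamming, and move clear. Work by the lever alone: do not touch the lids or the vial, leave the other bin shut and leave everything else where it is.

Things in the scene. Friction and masses are not known exactly. Their poses are not given: they have to be found in the camera images.
- vial: Used vial: amber glass with a crimped metal cap, 23 mm across, 75 mm long, about 30 g, lying along the bin's x axis in a chute, against the lid's skirt. It rolls into the bin by itself within a second of the lid being fully up. Origin at its centre, x along its length.
- bin_a: Fixed white bin, 160 (x) x 150 (y) x 132 mm high with lid, walls 4 mm. Origin: centre of its underside; lever at the front (-x), z up. Chute 89 mm wide on the +y side, centred 25 mm before the centre, sloping 0.35 rad down to the box from 120 mm high, 175 mm out. Grey linkage cover on the -y side. bin_a and bin_b are alike and may change places; use the one whose chute holds the vial.
- bin_b: Fixed white bin, 160 (x) x 150 (y) x 132 mm high with lid, walls 4 mm. Origin: centre of its underside; lever at the front (-x), z up. Chute 89 mm wide on the +y side, centred 25 mm before the centre, sloping 0.35 rad down to the box from 120 mm high, 175 mm out. Grey linkage cover on the -y side. bin_a and bin_b are alike and may change places; use the one whose chute holds the vial.
- lid_a: Hinged steel lid of bin_a, 164 x 154 x 4 mm, not to be touched. Origin on its hinge at the bin's far upper edge (80 mm along bin +x, 128 mm up); axes as the bin's when shut; front edge 162 mm along its own -x. A skirt hangs 46 mm from its +y edge and shuts the chute's mouth. It rises up to 1.0 rad, driven only by the lever (2.5 x the lever's angle).
- lid_b: Hinged steel lid of bin_b, 164 x 154 x 4 mm, not to be touched. Origin on its hinge at the bin's far upper edge (80 mm along bin +x, 128 mm up); axes as the bin's when shut; front edge 162 mm along its own -x. A skirt hangs 46 mm from its +y edge and shuts the chute's mouth. It rises up to 1.0 rad, driven only by the lever (2.5 x the lever's angle).
- pad_a (a point): Centre of the top of bin_a's lever pad, a rubber-topped plate 36 mm (bin x) by 70 mm (bin y), 8 mm thick. At rest 96 mm above the bench, 187 mm in front of the bin's centre (bin -x), 107 mm before its front wall, tilted 0.2 rad, outer end higher. Pressed fully it is 40 mm lower, tilted 0.2 rad the other way; it shifts under 4 mm sideways.
- pad_b (a point): Centre of the top of bin_b's lever pad, a rubber-topped plate 36 mm (bin x) by 70 mm (bin y), 8 mm thick. At rest 96 mm above the bench, 187 mm in front of the bin's centre (bin -x), 107 mm before its front wall, tilted 0.2 rad, outer end higher. Pressed fully it is 40 mm lower, tilted 0.2 rad the other way; it shifts under 4 mm sideways.
- lever_a (a joint): Lever of bin_a: 0 at rest (lid shut), 0.40 rad pressed fully down to its stop (lid fully up). Pivot 97 mm behind the pad's centre (bin +x), 70 mm above the bench. Resisted by the lid's weight alone, about 2 to 9 N at the pad. It does not stay down: let go, the lid falls shut within half a second and slams; easing it up over 2 s or more is gentle.
- lever_b (a joint): Lever of bin_b: 0 at rest (lid shut), 0.40 rad pressed fully down to its stop (lid fully up). Pivot 97 mm behind the pad's centre (bin +x), 70 mm above the bench. Resisted by the lid's weight alone, about 2 to 9 N at the pad. It does not stay down: let go, the lid falls shut within half a second and slams; easing it up over 2 s or more is gentle.
- spare_1: Upright amber vial, 23 mm across, 75 mm tall, standing on the bench between the levers of the two bins; bystander. Origin: centre of its underside.
- spare_2: Another upright amber vial, 23 x 75 mm, on the left part of the bench; bystander. Origin: centre of its underside.
- rack: White vial rack with vials, 90 x 210 mm, 93 mm high, at the right; bystander. Origin: centre of its underside.
- tip_box: Grey box of pipette tips with clear cover, 87 x 122 mm, 68 mm high, at the left; bystander. Origin: centre of its underside.
- driver: Screwdriver lying on the bench at the right, near the robot; bystander. Origin: on its underside.
Things that resemble listed ones, but are neither listed nor needed, are in the scene too. Leave any blue, green or red look-alike of the vial alone.

How it is judged:
By the outcome, as a careful person would: the job done as asked, in the order asked, and still so for the second after the job is handed in, with the robot touching nothing.
It also fails if it takes over 40 s, if anything falls off the work surface, if the arm or the gripper's body presses on something with over 40 N, if the wrist force passes 120 N, or if a joint passes its speed limit or range.

## Working session

There is one attempt and no reset: what is moved stays moved. The work goes in short steps, Python scripts to look and compute and a shell command to move; the robot and the scene stay as the last step left them, time stands still between calls to the robot, and variables do not carry over. Pictures are saved under pics/ and viewed, about 8 in all and at most 12, crops included, and the job is handed in when it is done.

```bash
mkdir -p pics
python3 - <<'E'
from station import bot
import cv2,numpy as np
o=bot.get_obs();print(o['t'],o['eef_pos'],o['tool_rot'],o['contact_force'],o['gripper_width'])
for c in('scene','side'):
    im=bot.read_camera(c);cv2.imwrite(f'pics/{c}0.png',im)
    p=bot.camera_params(c);print(c,np.round(p['K'],1).tolist(),np.round(p['R'],4).tolist(),np.round(p['t'],4).tolist())
    for n in('bin_a','pad_a','vial','lid_a','spare_1'):
        print(n,[(np.round(d['xy']).tolist(),round(d['score'],2)) for d in bot.place_of(c,n)])
E
```

```text
0.0 [ 0.2901501  -0.60880104  0.230347  ] [ 0.15577668 -0.15615818  0.69030042 -0.6890817 ] [-0.16911005 -0.14937544 -0.06329717] 0.9957700526281253
scene [[454.6, 0.0, 255.5], [0.0, 454.6, 192.0], [0.0, 0.0, 1.0]] [[-0.6976, 0.7163, 0.016], [0.5755, 0.5735, -0.583], [-0.4268, -0.3975, -0.8123]] [0.3752, -0.274, 1.6822]
bin_a [([261.0, 250.0], 0.94), ([176.0, 185.0], 0.58)]
pad_a [([300.0, 189.0], 0.66), ([223.0, 139.0], 0.6), ([148.0, 167.0], 0.34)]
vial [([286.0, 163.0], 0.69), ([201.0, 266.0], 0.65), ([191.0, 176.0], 0.58), ([254.0, 150.0], 0.5), ([223.0, 141.0], 0.46)]
lid_a [([148.0, 169.0], 0.82), ([247.0, 246.0], 0.62)]
spare_1 [([267.0, 181.0], 0.66), ([369.0, 253.0], 0.61)]
side [[372.4, 0.0, 261.8], [0.0, 372.4, 187.9], [0.0, 0.0, 1.0]] [[0.9572, -0.2887, -0.0179], [-0.2046, -0.632, -0.7474], [0.2045, 0.7192, -0.6641]] [-0.5148, 0.2033, 1.4039]
bin_a [([316.0, 250.0], 0.88), ([278.0, 188.0], 0.67)]
pad_a [([265.0, 237.0], 0.72), ([233.0, 181.0], 0.52)]
vial [([270.0, 221.0], 0.67), ([318.0, 188.0], 0.55)]
lid_a [([338.0, 226.0], 0.69), ([294.0, 152.0], 0.62)]
spare_1 [([216.0, 162.0], 0.65), ([240.0, 223.0], 0.49)]
```

View pics/scene0.png

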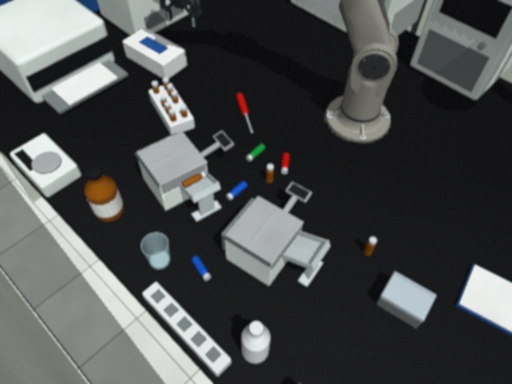

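View pics/side0.png

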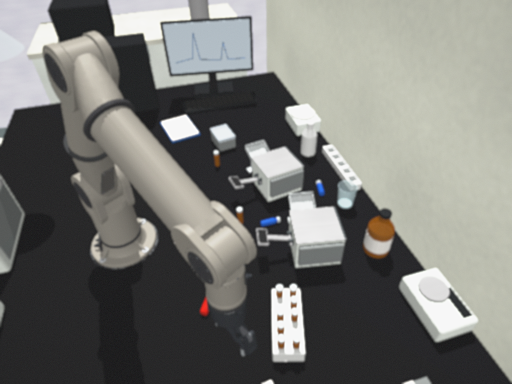

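The scene view shows the amber vial at about (191,181) in the chute of the upper-left bin, whose lever pad is at (223,139). In the side view this is the nearer bin, with its pad at (265,237). The other bin's chute is empty. Next I'll fit the poses.

```bash
cat > h.py <<'E'
from station import bot
import cv2,numpy as np
from scipy.optimize import least_squares
from scipy.spatial.transform import Rotation as Ro
P=lambda c:bot.camera_params(c)
def proj(c,X):
    p=P(c);Y=p['R']@X+p['t'];u=p['K']@Y;return u[:2]/u[2]
def ray(c,uv,z):
    p=P(c);d=p['R'].T@np.linalg.inv(p['K'])@[*uv,1];o=-p['R'].T@p['t'];return o+d*(z-o[2])/d[2]
L={'bin':np.zeros(3),'pad':np.array([-.187,0,.096]),'lid':np.array([.08,0,.128])}
def binw(v,X):
    c,s=np.cos(v[2]),np.sin(v[2]);return np.array([v[0]+c*X[0]-s*X[1],v[1]+s*X[0]+c*X[1],X[2]])
def fit(ob,v0):
    f=lambda v:np.concatenate([proj(c,binw(v,L[k]))-uv for c,k,uv in ob])
    r=least_squares(f,v0,loss='soft_l1',x_scale=[.1,.1,.3]);return r.x,f(r.x).reshape(-1,2).round(1).tolist()
def Rt(q):return Ro.from_quat([*q[1:],q[0]]).as_matrix()
E
python3 - <<'E'
from h import *
T=[('scene','bin',(176,185)),('scene','pad',(223,139)),('scene','lid',(148,169)),('side','bin',(316,250)),('side','pad',(265,237)),('side','lid',(338,226))]
O=[('scene','bin',(261,250)),('scene','pad',(300,189)),('scene','lid',(247,246)),('side','bin',(278,188)),('side','pad',(233,181)),('side','lid',(294,152))]
for ob in(T,O):
    b=ray(*[ob[0][0],ob[0][2]],0);p=ray('scene',ob[1][2],.096);d=b-p
    v,r=fit(ob,[b[0],b[1],np.arctan2(d[1],d[0])]);print(v.round(4),r,'pad',binw(v,L['pad']).round(4))
    print(' rays',[ray(c,uv,L[k][2]).round(3).tolist() for c,k,uv in ob])
for n,uv in dict(spare=(267,181),blue=(237,190),green=(256,152),red=(285,163)).items():print(n,ray('scene',uv,0 if n=='spare' else .01).round(3))
o=bot.get_obs();print(Rt(o['tool_rot']).round(3));p=P('wrist');print(p['hand_eye'].round(3),p['K'].round(1))
E
```

```text
[ 0.6637 -0.2439 -0.1805] [[-0.2, -2.7], [-0.7, -0.5], [-1.0, -0.2], [-2.1, -1.6], [-2.2, -1.0], [1.5, -3.6]] pad [ 0.4797 -0.2103  0.096 ]
 rays [[0.67, -0.235, 0.0], [0.48, -0.207, 0.096], [0.741, -0.256, 0.128], [0.668, -0.253, 0.0], [0.486, -0.217, 0.096], [0.73, -0.272, 0.128]]
[0.6417 0.1287 0.131 ] [[1.2, -1.4], [-0.2, 0.5], [-1.2, 0.6], [-2.0, -2.2], [1.7, 0.1], [-0.6, 5.5]] pad [0.4563 0.1043 0.096 ]
 rays [[0.647, 0.129, 0.0], [0.455, 0.104, 0.096], [0.717, 0.14, 0.128], [0.645, 0.112, 0.0], [0.45, 0.107, 0.096], [0.737, 0.175, 0.128]]
spare [ 0.448 -0.035  0.   ]
blue [ 0.548 -0.074  0.01 ]
green [ 0.389 -0.143  0.01 ]
red [ 0.355 -0.039  0.01 ]
[[-0.903  0.     0.43 ]
 [-0.43  -0.    -0.903]
 [-0.    -1.     0.   ]]
[[-0.     0.955  0.297 -0.076]
 [ 0.    -0.297  0.955 -0.143]
 [ 1.     0.    -0.     0.   ]
 [ 0.     0.     0.     1.   ]] [[315.7   0.  256.1]
 [  0.  315.7 187.3]
 [  0.    0.    1. ]]
```

```bash
python3 -m crank '[{"linear":[-0.06,0,-0.05],"dr":[0,-7,0],"hand":-1},{"linear":[-0.09,0,-0.075],"dr":[0,-14,0],"hand":-1},{"linear":[-0.12,0,-0.1],"dr":[0,-21,0],"hand":-1},{"linear":[-0.15,0,-0.125],"dr":[0,-28,0],"hand":-1},{"linear":[-0.18,0,-0.15],"dr":[0,-35,0],"hand":-1},{"linear":[-0.21,0,-0.175],"dr":[0,-42,0],"hand":-1},{"linear":[-0.24,0,-0.2],"dr":[0,-48,0],"hand":-1},{"linear":[-0.27,0,-0.22],"dr":[0,-54.2,0],"hand":-1},{"linear":[-0.30,0,-0.245],"dr":[0,-54.2,0],"hand":-1},{"linear":[-0.325,0,-0.265],"dr":[0,-54.2,0],"hand":-1}]' 60
python3 - <<'E'
from h import *
o=bot.get_obs();R=Rt(o['tool_rot']);e=np.array(o['eef_pos']);print(o['t'],e,R.round(3).tolist(),o['contact_force'])
print('to go tool',R.T@(np.array([.48,-.21,.2])-e))
E
```

```text
t: 1.43
eef_pos: [0.4692, -0.2311, 0.2318]
tool_rot: [-0.453, 0.453, -0.543, 0.543]
contact_force: [1.3, -0.3, -0.4]
gripper_width: 0.003
1.4333 [ 0.46921041 -0.23109656  0.23175917] [[-0.179, 0.001, 0.984], [-0.984, -0.001, -0.179], [0.0, -1.0, 0.001]] [ 1.25007683 -0.27643029 -0.35916238]
to go tool [-0.02269981  0.03175696  0.00680728]
```

```bash
python3 -m crank '[{"linear":[-0.02,0,0.005],"dr":[0,0,0],"hand":-1},{"linear":[-0.02,0,0.005],"dr":[0,0,0],"hand":-1},{"linear":[-0.02,0,0.005],"dr":[0,0,0],"hand":-1}]'
python3 - <<'E'
from h import *
o=bot.get_obs();R=Rt(o['tool_rot']);e=np.array(o['eef_pos'])
im=bot.read_camera('wrist');p=P('wrist');H=p['hand_eye'];K=p['K']
print(o['t'],e,R.round(3).tolist(),o['contact_force'])
def ry(uv,z):
    d=R@H[:3,:3]@np.linalg.inv(K)@[*uv,1];c=R@H[:3,3]+e;return c+d*(z-c[2])/d[2]
for n in('pad_a','bin_a','lid_a','vial','spare_1'):
    for d in bot.place_of('wrist',n): print(n,np.round(d['xy'],1),round(d['score'],2),ry(d['xy'],{'p':.096,'b':0,'l':.128,'v':.01,'s':0}[n[0]]).round(4))
v=[.6637,-.2439,-.1805]
for x in(-.205,-.169):
  for y in(-.035,.035):
    X=binw(v,np.array([x,y,.096+(-.187-x)*.2]));Y=H[:3,:3].T@(R.T@(X-e)-H[:3,3]);u=(K@Y)[:2]/Y[2];print(u.round());cv2.circle(im,tuple(int(a) for a in u),3,(0,255,0),-1)
t=K@(H[:3,:3].T@(-H[:3,3]));cv2.circle(im,tuple(int(a) for a in t[:2]/t[2]),4,(255,0,255),1)
cv2.imwrite('pics/w1.png',im)
E
```

```text
t: 1.68
eef_pos: [0.4777, -0.2128, 0.2315]
tool_rot: [-0.454, 0.454, -0.542, 0.542]
contact_force: [1.0, -1.0, 1.4]
gripper_width: 0.004
1.6833 [ 0.47770542 -0.21279014  0.23153551] [[-0.176, 0.0, 0.984], [-0.984, -0.0, -0.176], [0.0, -1.0, 0.0]] [ 0.96890401 -0.99567947  1.35466352]
pad_a [255.9 170. ] 0.96 [ 0.4791 -0.2072  0.096 ]
bin_a [414.  152.9] 0.93 [ 0.6654 -0.2435  0.    ]
vial [301.1  14. ] 0.93 [ 0.5503 -0.0735  0.01  ]
vial [171.3 109.1] 0.76 [ 0.3942 -0.1425  0.01  ]
vial [111.   17.1] 0.61 [ 0.3563 -0.0418  0.01  ]
vial [451.9  65.4] 0.58 [ 0.7038 -0.1512  0.01  ]
[238. 210.]
[237. 135.]
[276. 208.]
[278. 134.]
```

View pics/w1.png

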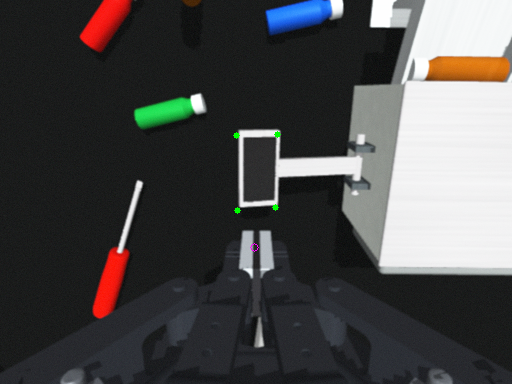

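The wrist view confirms the amber vial in this bin's chute at (460,68). The pad is centred at about (259,168), 3 mm from the fit, and the shut fingertips are at (257,247) in line with it. I'll move over the pad, then down to 15 mm above it.

```bash
python3 -m crank '[{"linear":[-0.007,0.02,0.001],"dr":[0,0,0],"hand":-1},{"linear":[-0.007,0.05,0.001],"dr":[0,0,0],"hand":-1},{"linear":[-0.007,0.08,0.001],"dr":[0,0,0],"hand":-1},{"linear":[-0.007,0.105,0.001],"dr":[0,0,0],"hand":-1},{"linear":[-0.007,0.115,0.001],"dr":[0,0,0],"hand":-1},{"linear":[-0.007,0.117,0.001],"dr":[0,0,0],"hand":-1},{"linear":[-0.007,0.117,0.001],"dr":[0,0,0],"hand":-1},{"linear":[-0.007,0.117,0.001],"dr":[0,0,0],"hand":-1}]'
python3 - <<'E'
from h import *
o=bot.get_obs();print(o['eef_pos'],o['contact_force'])
im=bot.read_camera('wrist');cv2.imwrite('pics/w2.png',im)
E
```

```text
t: 2.65
eef_pos: [0.4804, -0.2078, 0.1157]
tool_rot: [-0.453, 0.452, -0.542, 0.544]
contact_force: [0.1, -0.1, 0.5]
gripper_width: 0.001
[ 0.48037541 -0.20783046  0.11565975] [ 0.12770076 -0.11119161  0.50798787]
```

View pics/w2.png

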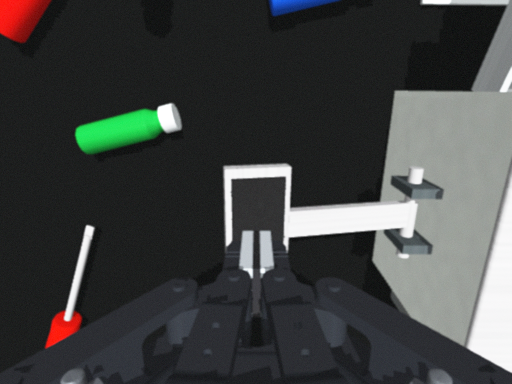

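The fingertips are centred over the pad, which spans columns 224–291 with its centre near row 230. The projected contact point is (257,232). I'll press slowly.

```bash
python3 -m crank '[{"linear":[0,0.006,0],"dr":[0,0,0],"hand":-1},{"linear":[0,0.011,0],"dr":[0,0,0],"hand":-1},{"linear":[0,0.014,0],"dr":[0,0,0],"hand":-1},{"linear":[0,0.016,0],"dr":[0,0,0],"hand":-1},{"linear":[0,0.018,0],"dr":[0,0,0],"hand":-1},{"linear":[0,0.02,0],"dr":[0,0,0],"hand":-1},{"linear":[0,0.022,0],"dr":[0,0,0],"hand":-1},{"linear":[0,0.024,0],"dr":[0,0,0],"hand":-1},{"linear":[0,0.026,0],"dr":[0,0,0],"hand":-1},{"linear":[0,0.028,0],"dr":[0,0,0],"hand":-1}]'
python3 -m crank '[{"linear":[0,0.002,0],"dr":[0,0,0],"hand":-1},{"linear":[0,0.004,0],"dr":[0,0,0],"hand":-1},{"linear":[0,0.006,0],"dr":[0,0,0],"hand":-1},{"linear":[0,0.008,0],"dr":[0,0,0],"hand":-1},{"linear":[0,0.01,0],"dr":[0,0,0],"hand":-1},{"linear":[0,0.012,0],"dr":[0,0,0],"hand":-1},{"linear":[0,0.014,0],"dr":[0,0,0],"hand":-1},{"linear":[0,0.016,0],"dr":[0,0,0],"hand":-1},{"linear":[0,0.018,0],"dr":[0,0,0],"hand":-1},{"linear":[0,0.02,0],"dr":[0,0,0],"hand":-1}]'
```

```text
t: 3.53
eef_pos: [0.4786, -0.2072, 0.0866]
tool_rot: [0.453, -0.453, 0.543, -0.543]
contact_force: [-4.1, 1.0, 7.9]
gripper_width: 0.004
t: 4.37
eef_pos: [0.4781, -0.2071, 0.0663]
tool_rot: [0.452, -0.454, 0.544, -0.542]
contact_force: [-4.7, 1.1, 6.7]
gripper_width: 0.0
```

```bash
python3 -m crank '[{"linear":[0,0.002,0],"dr":[0,0,0],"hand":-1},{"linear":[0,0.004,0],"dr":[0,0,0],"hand":-1},{"linear":[0,0.005,0],"dr":[0,0,0],"hand":-1},{"linear":[0,0.006,0],"dr":[0,0,0],"hand":-1},{"linear":[0,0.007,0],"dr":[0,0,0],"hand":-1},{"linear":[0,0.007,0],"dr":[0,0,0],"hand":-1}]'
```

```text
t: 4.87
eef_pos: [0.4787, -0.2072, 0.0591]
tool_rot: [0.453, -0.453, 0.543, -0.543]
contact_force: [-4.0, 0.2, 4.7]
gripper_width: -0.003
```

```bash
python3 -m crank '[{"linear":[0,0.001,0],"dr":[0,0,0],"hand":-1},{"linear":[0,0.001,0],"dr":[0,0,0],"hand":-1}]'
python3 -m crank '[{"linear":[0,0.001,0],"dr":[0,0,0],"hand":-1},{"linear":[0,0.001,0],"dr":[0,0,0],"hand":-1}]'
```

```text
t: 5.03
eef_pos: [0.479, -0.2073, 0.0581]
tool_rot: [0.453, -0.453, 0.543, -0.543]
contact_force: [-4.3, -0.3, 4.0]
gripper_width: -0.001
t: 5.2
eef_pos: [0.4792, -0.2073, 0.0571]
tool_rot: [0.453, -0.453, 0.543, -0.543]
contact_force: [-4.7, 0.6, 3.3]
gripper_width: 0.001
```

```bash
python3 -m crank '[{"linear":[0,0.001,0],"dr":[0,0,0],"hand":-1},{"linear":[0,0.001,0],"dr":[0,0,0],"hand":-1}]'
python3 - <<'E'
from h import *
for c in('scene','side'):
    im=bot.read_camera(c)
    im=im[100:240,110:290] if c=='scene' else im[150:290,220:400]
    cv2.imwrite(f'pics/{c}3.png',cv2.resize(im,None,fx=4,fy=4,interpolation=cv2.INTER_CUBIC))
print(bot.get_obs()['contact_force'])
E
```

```text
t: 5.37
eef_pos: [0.4793, -0.2073, 0.0562]
tool_rot: [-0.453, 0.453, -0.543, 0.543]
contact_force: [-3.6, 0.4, 3.4]
gripper_width: 0.004
[-4.30454451  0.57563421  4.19873974]
```

View pics/scene3.png

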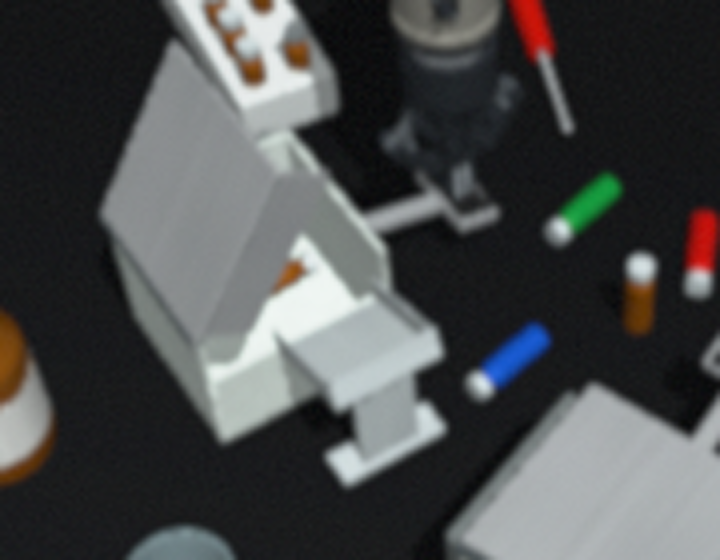

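The lid is up and the vial is inside the bin at about (290,275) in the crop; the chute is empty. The force hasn't risen yet, so the stop isn't reached. I'll continue gently.

```bash
python3 -m crank '[{"linear":[0,0.001,0],"dr":[0,0,0],"hand":-1},{"linear":[0,0.001,0],"dr":[0,0,0],"hand":-1}]'
python3 -m crank '[{"linear":[0,0.001,0],"dr":[0,0,0],"hand":-1},{"linear":[0,0.001,0],"dr":[0,0,0],"hand":-1}]'
```

```text
t: 5.63
eef_pos: [0.4795, -0.2073, 0.0558]
tool_rot: [-0.453, 0.453, -0.543, 0.543]
contact_force: [-5.2, 0.6, 10.6]
gripper_width: 0.001
t: 5.8
eef_pos: [0.4796, -0.2074, 0.0555]
tool_rot: [-0.453, 0.453, -0.543, 0.543]
contact_force: [-8.8, 2.6, 18.8]
gripper_width: 0.004
```

```bash
python3 -m crank '[{"linear":[0,0.001,0],"dr":[0,0,0],"hand":-1},{"linear":[0,0.001,0],"dr":[0,0,0],"hand":-1}]'
```

```text
t: 5.97
eef_pos: [0.4797, -0.2074, 0.0552]
tool_rot: [-0.453, 0.453, -0.543, 0.543]
contact_force: [-11.9, 2.7, 24.6]
gripper_width: -0.002
```

The force has risen to 25 N and the TCP has stalled at 0.0552, so the lever is on its stop. I'll hold it there.

```bash
H='x'; python3 -m crank '[{"linear":[0,0,0],"dr":[0,0,0],"hand":-1},{"linear":[0,0,0],"dr":[0,0,0],"hand":-1},{"linear":[0,0,0],"dr":[0,0,0],"hand":-1},{"linear":[0,0,0],"dr":[0,0,0],"hand":-1},{"linear":[0,0,0],"dr":[0,0,0],"hand":-1},{"linear":[0,0,0],"dr":[0,0,0],"hand":-1},{"linear":[0,0,0],"dr":[0,0,0],"hand":-1},{"linear":[0,0,0],"dr":[0,0,0],"hand":-1},{"linear":[0,0,0],"dr":[0,0,0],"hand":-1},{"linear":[0,0,0],"dr":[0,0,0],"hand":-1}]'
python3 - <<'E'
from h import *
im=bot.read_camera('scene')[100:240,110:290]
cv2.imwrite('pics/scene4.png',cv2.resize(im,None,fx=4,fy=4,interpolation=cv2.INTER_CUBIC))
E
```

```text
t: 6.8
eef_pos: [0.4797, -0.2074, 0.0552]
tool_rot: [-0.453, 0.453, -0.543, 0.543]
contact_force: [-10.6, 2.2, 24.9]
gripper_width: -0.0
```

View pics/scene4.png

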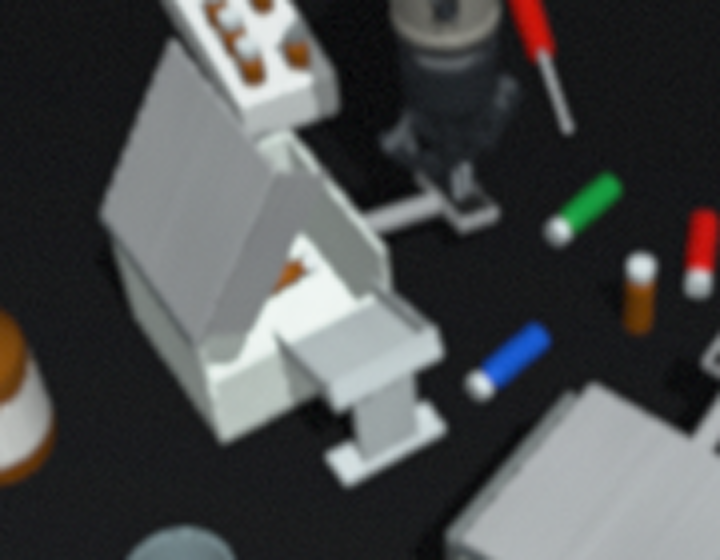

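The lid is fully up, with the vial at rest inside at (290,275) and the chute empty. Now I'll ease the lever up at about 10 mm/s.

```bash
python3 -m crank '[{"linear":[0,-0.001,0],"dr":[0,0,0],"hand":-1},{"linear":[0,-0.002,0],"dr":[0,0,0],"hand":-1},{"linear":[0,-0.003,0],"dr":[0,0,0],"hand":-1},{"linear":[0,-0.004,0],"dr":[0,0,0],"hand":-1},{"linear":[0,-0.005,0],"dr":[0,0,0],"hand":-1},{"linear":[0,-0.006,0],"dr":[0,0,0],"hand":-1},{"linear":[0,-0.007,0],"dr":[0,0,0],"hand":-1},{"linear":[0,-0.008,0],"dr":[0,0,0],"hand":-1},{"linear":[0,-0.009,0],"dr":[0,0,0],"hand":-1},{"linear":[0,-0.01,0],"dr":[0,0,0],"hand":-1}]'
python3 -m crank '[{"linear":[0,-0.001,0],"dr":[0,0,0],"hand":-1},{"linear":[0,-0.002,0],"dr":[0,0,0],"hand":-1},{"linear":[0,-0.003,0],"dr":[0,0,0],"hand":-1},{"linear":[0,-0.004,0],"dr":[0,0,0],"hand":-1},{"linear":[0,-0.005,0],"dr":[0,0,0],"hand":-1},{"linear":[0,-0.006,0],"dr":[0,0,0],"hand":-1},{"linear":[0,-0.007,0],"dr":[0,0,0],"hand":-1},{"linear":[0,-0.008,0],"dr":[0,0,0],"hand":-1},{"linear":[0,-0.009,0],"dr":[0,0,0],"hand":-1},{"linear":[0,-0.01,0],"dr":[0,0,0],"hand":-1}]'
python3 -m crank '[{"linear":[0,-0.001,0],"dr":[0,0,0],"hand":-1},{"linear":[0,-0.002,0],"dr":[0,0,0],"hand":-1},{"linear":[0,-0.003,0],"dr":[0,0,0],"hand":-1},{"linear":[0,-0.004,0],"dr":[0,0,0],"hand":-1},{"linear":[0,-0.005,0],"dr":[0,0,0],"hand":-1},{"linear":[0,-0.006,0],"dr":[0,0,0],"hand":-1},{"linear":[0,-0.007,0],"dr":[0,0,0],"hand":-1},{"linear":[0,-0.008,0],"dr":[0,0,0],"hand":-1},{"linear":[0,-0.009,0],"dr":[0,0,0],"hand":-1},{"linear":[0,-0.01,0],"dr":[0,0,0],"hand":-1}]'
```

```text
t: 7.68
eef_pos: [0.4793, -0.2073, 0.0634]
tool_rot: [0.453, -0.453, 0.543, -0.543]
contact_force: [-3.6, 1.1, 4.7]
gripper_width: 0.001
t: 8.52
eef_pos: [0.4795, -0.2073, 0.0736]
tool_rot: [-0.453, 0.453, -0.543, 0.543]
contact_force: [-4.2, 1.2, 5.9]
gripper_width: 0.001
t: 9.35
eef_pos: [0.4805, -0.2075, 0.084]
tool_rot: [-0.454, 0.453, -0.542, 0.544]
contact_force: [-3.3, -0.3, 7.0]
gripper_width: 0.001
```

```bash
python3 -m crank '[{"linear":[0,-0.0008,0],"dr":[0,0,0],"hand":-1},{"linear":[0,-0.0016,0],"dr":[0,0,0],"hand":-1},{"linear":[0,-0.0024,0],"dr":[0,0,0],"hand":-1},{"linear":[0,-0.0032,0],"dr":[0,0,0],"hand":-1},{"linear":[0,-0.004,0],"dr":[0,0,0],"hand":-1},{"linear":[0,-0.0048,0],"dr":[0,0,0],"hand":-1},{"linear":[0,-0.0056,0],"dr":[0,0,0],"hand":-1},{"linear":[0,-0.0064,0],"dr":[0,0,0],"hand":-1},{"linear":[0,-0.0072,0],"dr":[0,0,0],"hand":-1},{"linear":[0,-0.008,0],"dr":[0,0,0],"hand":-1}]'
python3 -m crank '[{"linear":[0,-0.0007,0],"dr":[0,0,0],"hand":-1},{"linear":[0,-0.0014,0],"dr":[0,0,0],"hand":-1},{"linear":[0,-0.0021,0],"dr":[0,0,0],"hand":-1},{"linear":[0,-0.0028,0],"dr":[0,0,0],"hand":-1},{"linear":[0,-0.0035,0],"dr":[0,0,0],"hand":-1},{"linear":[0,-0.0042,0],"dr":[0,0,0],"hand":-1},{"linear":[0,-0.0049,0],"dr":[0,0,0],"hand":-1},{"linear":[0,-0.0056,0],"dr":[0,0,0],"hand":-1},{"linear":[0,-0.0063,0],"dr":[0,0,0],"hand":-1},{"linear":[0,-0.007,0],"dr":[0,0,0],"hand":-1}]'
```

```text
t: 10.18
eef_pos: [0.4819, -0.2077, 0.0925]
tool_rot: [-0.454, 0.452, -0.541, 0.544]
contact_force: [-0.2, -0.3, 6.2]
gripper_width: -0.002
t: 11.02
eef_pos: [0.479, -0.2072, 0.098]
tool_rot: [0.453, -0.453, 0.543, -0.543]
contact_force: [-0.2, 0.1, 0.2]
gripper_width: 0.0
```

The contact force is back to zero near rest height, so I'll rise clear and check.

```bash
python3 -m crank '[{"linear":[0,-0.002,0],"dr":[0,0,0],"hand":-1},{"linear":[0,-0.005,0],"dr":[0,0,0],"hand":-1},{"linear":[0,-0.01,0],"dr":[0,0,0],"hand":-1},{"linear":[0,-0.02,0],"dr":[0,0,0],"hand":-1},{"linear":[0,-0.04,0],"dr":[0,0,0],"hand":-1},{"linear":[0,-0.065,0],"dr":[0,0,0],"hand":-1},{"linear":[0,-0.09,0],"dr":[0,0,0],"hand":-1},{"linear":[0,-0.11,0],"dr":[0,0,0],"hand":-1},{"linear":[0,-0.115,0],"dr":[0,0,0],"hand":-1},{"linear":[0,-0.115,0],"dr":[0,0,0],"hand":-1}]'
python3 - <<'E'
from h import *
a=bot.read_camera('scene')[100:280,110:350];b=bot.read_camera('side')[130:310,200:360]
cv2.imwrite('pics/s5.png',cv2.resize(np.hstack([a,b]),None,fx=2,fy=2,interpolation=cv2.INTER_CUBIC))
o=cv2.imread('pics/scene0.png')[100:280,110:350]
d=cv2.absdiff(a,o).max(2)>60;print(d.sum(),cv2.connectedComponentsWithStats(d.astype(np.uint8))[2][1:].tolist())
E
```

```text
t: 11.85
eef_pos: [0.4805, -0.2077, 0.2156]
tool_rot: [-0.454, 0.452, -0.542, 0.544]
contact_force: [-0.1, -0.8, -1.1]
gripper_width: -0.001
278 [[67, 0, 9, 8, 45], [111, 5, 5, 10, 40], [77, 9, 6, 12, 45], [92, 72, 4, 3, 7], [72, 74, 21, 14, 141]]
```

View pics/s5.png

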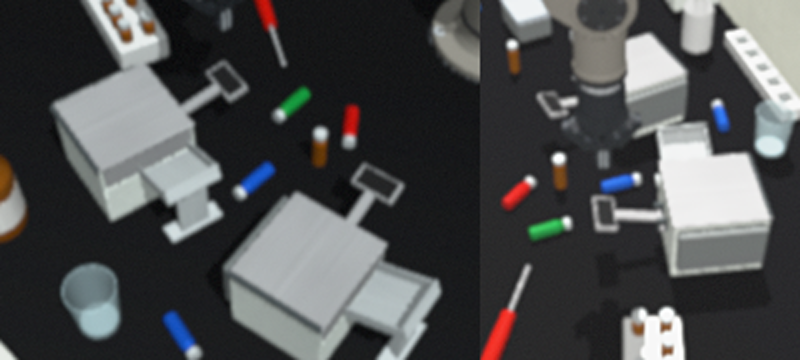

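Both lids are shut, the lever is back up at (228,80), the chute at (185,165) is empty, and everything else is unchanged. I'll hand in.

```bash
python3 -c "
from station import bot
o=bot.get_obs();print(o['t'],o['contact_force']);print(bot.hand_in())"
```

```text
11.95 [ 0.68615627 -0.2465266  -1.12444166]
the job is handed in; nothing more can be done
None
```

The vial is in its bin, the lid is shut again, and the job was handed in at about 12 s.

- **Press:** I used the bin whose chute held the amber vial, the one further to the robot's right. With the shut fingertips I pressed its lever to the stop, where the force rose to about 25 N and the TCP stalled at 55 mm. I held it there for just under a second; the pictures showed the vial at rest inside.
- **Release:** I eased the lever up over about 4 s until the contact force was zero, then rose about 115 mm clear.
- **Last checks:** Both lids are shut, the lever is at rest and the chute is empty. In the part of the scene picture I compared with the first one (both bins and the things around them), only the gripper area and the vial's old place changed. The force at the end was about 1 N, which is noise level.

No check failed. The vial had already rolled in slightly before the lever reached its stop. The pad was about 3 mm from where my first position fit put it, and I corrected for that with the wrist camera. I did not measure the lid's closing speed; that it closed gently rests on the slow, steady release.

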